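# Loosen a left-hand hub nut at the bottom of a trolley wheel's deep bore

## Task

Take the red dust cap off the hub of the trolley wheel and leave it lying in the green tray, then set the long socket tool fully down over the brass nut at the bottom of the hub bore. The nut has a left-hand thread, so loosen it by turning it clockwise (seen from above) at least a third of a turn from where it is. Finally draw the tool out, stand it upright in the tray again beside the cap, and do not disturb the two goblets.

Things in the scene. Friction and masses are not known exactly. Their poses are not given: they have to be found in the camera images.
- cap_grip (a point): Centre of the grip boss (upright cylinder, 32 mm across, 48 mm high) on top of the red plastic dust cap. Below the boss is a disc 90 mm across and 7 mm thick, under it a plug 44 mm across and 10 mm long; this point is 41 mm above the plug's underside and 31 mm above the disc's underside. The cap starts lying loose on the hub mouth, plug inside the bore; it lifts straight off and can stand on its plug. About 60 g. z up.
- tool_grip (a point): Centre of the orange hexagonal hand grip of the long socket tool, 44 mm across flats, 36 mm high, its flats upright; the flats face along this point's own x axis and every 60 degrees from it. z points up the tool. The tool is 165 mm long, about 0.4 kg: below the grip a round shank 18 mm across, and at the lower end a black socket 50 mm across and 45 mm long, 147 mm (socket mouth) below this point. It starts standing upright on its socket in the tray's +x half.
- tool_foot (a point): Centre of the tool's open lower end (socket mouth), on the tool's axis, same axes as tool_grip. The hexagonal recess is 37 mm across flats, 36 mm deep, its flats in line with those of the orange grip, so the fit on the 34 mm nut leaves about 10 degrees of play either way.
- hub_mouth (a point): Centre of the hub's open mouth, at its top rim, 125 mm above the table; z up. The hub is an aluminium tube 80 mm across standing up in the middle of a rubber-tyred trolley wheel (180 mm across, top 60 mm above the table), which lies on a 200 mm square wooden block 20 mm thick; all is fixed. The bore is 52 mm across with a funnel mouth (68 mm at the rim, 16 mm deep); its floor lies 95 mm below the rim.
- nut_top (a point): Centre of the top face of the brass hexagon nut at the bottom of the bore, 77 mm below the hub rim: 34 mm across flats, 18 mm high, a stud 22 mm across stands 8 mm above it. The flats face along this point's own x axis and every 60 degrees from it; it turns with the nut. With the socket fully down, its mouth rests on the bore floor, 18 mm below this point.
- hubnut (a joint): Angle of the nut in rad: about 0 at the start (hard stop, tight), growing as the nut is turned CLOCKWISE seen from above (loosening, left-hand thread), up to 5.5. It turns against about 0.2 N m of friction and stays where it is left.
- tray: Fixed green metal tray, 280 mm (its x axis) by 180 mm (its y axis), rim 22 mm high, walls and floor 4 mm thick. Origin: centre of its underside, on the table. The tool stands near x = +80 mm; the half at negative x is free for the cap. A small steel bearing ring (35 mm across) lies near the middle of one long side.
- glass_a_mid (a point): Half-way up a clear goblet, 64 mm across, 120 mm high; leave it alone.
- glass_b_mid (a point): Half-way up an amber goblet, 60 mm across, 100 mm high; leave it alone.
There are look-alikes about, which are no part of the job. Leave any purple or turquoise look-alike of the part that bears cap_grip alone.

How it is judged:
By the outcome, as a careful person would: the job done as asked, in the order asked, and still so for the second after the job is handed in, with the robot touching nothing.
It also fails if it takes over 72 s, if anything falls off the work surface, if the arm or the gripper's body presses on something with over 40 N, if the wrist force passes 120 N, or if a joint passes its speed limit or range.

## Robot

A 6-joint arm with a two-finger parallel gripper is mounted at the origin on the work surface. World frame = base frame: x ahead of the robot, y to its left, z up, the work surface at z = 0. Lengths are in m, angles in rad, forces in N, time in s.
With the tool pointing down it reaches from about 0.375 to 0.9 m from the base axis. Payload 3.1 kg.
Tool frame: the origin (TCP) lies at the very end of the fingers, on their centre line; the grasp point (between the pads) lies 19 mm behind it; z points along the fingers, y is the line along which they close (so a half turn about z gives the same grasp; the last joint's range is limited). The gripper opens to 87 mm and grips with 3 to 60 N. Pads are 19 mm wide; open, the fingers measure 117 mm over their backs; the gripper's body (75 mm by 190 mm) begins 51 mm behind the grasp point.
Start: joints at [-1.317, 0.527, 1.433, -0, 1.181, -0.178], TCP at [0.262, -0.568, 0.223] pointing down, gripper open.
Joint ranges: [-3.08, 3.08], [-0.75, 2.2], [0.22, 2.44], [-1.43, 4.57], [0, 2.65], [-2.85, 2.85]. Speed limits (rad/s): [2.79, 2.79, 3.14, 3.14, 3.14, 3.14].

## Interface

Orientations are given as a unit quaternion [x, y, z, w].
In Python, from rig import robot gives the robot as it stands. The module is installed in compiled form; this text tells all that it offers.
- The arm moves only by the tool servo_tool, never from a script. Its argument "rows" is one flat list of numbers, 5 for each row, row after row: the closure, from -1 (fully open) to 1 (shut), so that 0 is half open, then the shift along the tool's x, y, z in m, then the turn about the tool's z in degrees. A call has 1 to 5 rows; each row shifts and turns the commanded pose from where the row before left it, along the tool's axes as they then stand; what a row does not reach is not made up. A row lasts 1/12 s, in which the tool goes at most 41.7 mm and 7.16 degrees, less where a joint would pass 70% of its speed; a pose out of reach is approached as far as the arm can. A call with a gripper value outside its range is refused whole. The fingers move at their own pace and stop on an object; "newtons" is the grip in N (left out, the last holds). Time passes only in rows, so rows that do not move let the fingers close. It gives the time, the measured TCP pose, the force, the opening and the grip force at its end, in the units of the state.
- robot.get_obs(): the state, without advancing time (a new reading comes with each control period).
- robot.camera(name): name is "side" or "top" or "wrist"; returns a dict with "pixels" (400x640x3 uint8, red, green, blue), "intrinsics" (3x3 intrinsics, pixels), "rvec" (rotation vector, rad) and "tvec" (3), from world to camera coordinates, as OpenCV has them; the wrist camera has in their place "mount" (4x4, takes a point from camera to tool coordinates, whose origin is the TCP and whose axes are the flange's). Camera axes: x right, y down, z forward; pixel columns grow to the right and rows downward; lengths in m; the calibration is good to about 2 mm. The wrist camera is an equidistant fisheye: a pixel r from the principal point sees the ray r / f radians off the axis. A picture is of the moment at which its call begins: read the wrist's pose just before it. There is no depth.
- robot.hand_in(): hands the job in; it is judged then, once.
Trained networks look in a picture, given as the dict that the camera call returned (one of the last four; its "shot" number tells which), for a name from the list of things; names that differ only in an ending like _2 or _b are one class to them, and where a whole thing is asked for, a point or a joint stands for the part that bears it (a point fixed in the world has none). Each returns a list of dicts, best first, with "score" (0 to 1); they miss things now and then, are a little off and sometimes report something else, mostly with a low value. They report only what shows in the picture. A call takes as long as a camera call. They do not tell look-alikes from the thing itself.
- robot.spot_in(picture, query): "at" ([x, y, z] in m, in world coordinates, good to about 4 mm: the middle of the surface that is visible of it).
- robot.outline_of(picture, query): "region" (400x640 bool, what is visible of it).
- robot.place_of(picture, query): "at" ([x, y, z] in m, in world coordinates, good to about 4 mm: a listed point, or the origin of a listed thing).
The state is a dict: "time": time; "q": joint angles; "joint_velocities": joint speeds; "joint_torque": joint torques, N m; "position": TCP position; "tool_rot": TCP orientation; "ft_force": force on the tool from outside, world axes, zero at the start; "moment": the same for the moment, N m; "grip_width": finger opening in m; "grip_force": force on a finger pad.
Only numpy, scipy, OpenCV 4.12 (cv2) and the standard library are available. Lean on these libraries where they do the work, as an engineer would, in place of code of your own. Each camera call takes 0.05 s, during which the arm holds its last target. There are 200 camera calls.

## Working session

There is one attempt and no reset: what is moved stays moved. The work goes in short steps, Python scripts to look and compute and a tool call to move; the robot and the scene stay as the last step left them, time stands still between calls to the robot, and variables do not carry over. Pictures are saved under pics/ and viewed, at most 10 in all, crops included, and the job is handed in when it is done.

Besides the shell and the picture viewer there is one more tool, called after ">>>" as name(argument=value, ...), one argument or row to a line, values as JSON. servo_tool: Moves the arm, as the interface text tells. Its arguments: {"type":"object","properties":{"rows":{"type":"array","items":{"type":"number"}},"newtons":{"type":"number"}},"required":["rows"]}

```bash
mkdir -p pics; cat > h.py <<'E'
from rig import robot
import numpy as np, cv2
def save(n,p): cv2.imwrite('pics/'+n+'.png',p['pixels'][:,:,::-1])
def pix(p,X):
    return cv2.projectPoints(np.array([X],float),np.array(p['rvec']),np.array(p['tvec']),np.array(p['intrinsics']),None)[0].ravel().round(0)
def ray(p,uv):
    R=cv2.Rodrigues(np.array(p['rvec']))[0];K=np.array(p['intrinsics'])
    return -R.T@np.array(p['tvec']).ravel(), R.T@np.linalg.solve(K,[uv[0],uv[1],1])
def atz(p,uv,z):
    o,d=ray(p,uv); return o+d*(z-o[2])/d[2]
E
python3 - <<'E'
from h import *
for c in ['top','side']:
    p=robot.camera(c); save(c,p)
    for q in ['cap_grip','tool_grip','hub_mouth','tray','glass_a_mid','glass_b_mid','tool_foot','nut_top']:
        for r in robot.place_of(p,q): print(c,q,np.round(r['at'],3),round(r['score'],2),pix(p,r['at']))
print(robot.get_obs())
E
```

```text
top cap_grip [0.353 0.166 0.043] 0.95 [296. 296.]
top cap_grip [0.355 0.315 0.044] 0.69 [237. 296.]
top cap_grip [0.55  0.212 0.156] 0.6 [271. 217.]
top cap_grip [0.659 0.414 0.044] 0.57 [200. 177.]
top tool_grip [ 0.615 -0.19   0.155] 0.74 [447. 186.]
top tray [ 0.553 -0.171 -0.002] 0.83 [423. 216.]
top glass_a_mid [ 0.802 -0.138  0.057] 0.56 [412. 119.]
top tool_foot [ 0.616 -0.183  0.005] 0.57 [427. 192.]
top nut_top [ 0.612 -0.192  0.153] 0.59 [447. 187.]
side cap_grip [0.659 0.413 0.038] 0.85 [265. 355.]
side cap_grip [0.355 0.315 0.04 ] 0.73 [441. 319.]
side cap_grip [0.354 0.166 0.043] 0.72 [432. 261.]
side cap_grip [0.554 0.208 0.155] 0.56 [335. 227.]
side tool_grip [ 0.62  -0.188  0.148] 0.58 [320. 136.]
side tray [ 0.553 -0.175  0.001] 0.83 [344. 186.]
side tray [0.802 0.11  0.048] 0.16 [228. 233.]
side glass_a_mid [ 0.801 -0.139  0.059] 0.72 [252. 172.]
side glass_b_mid [0.803 0.113 0.046] 0.95 [227. 234.]
side tool_foot [ 0.616 -0.186 -0.001] 0.67 [322. 184.]
{'time': 0.9, 'q': array([-1.31751152e+00,  5.27455479e-01,  1.43272036e+00, -2.01289275e-05,
        1.18143853e+00, -1.78502929e-01]), 'joint_velocities': array([ 0.00154362,  0.00193165, -0.00028469, -0.00089404, -0.00179169,
        0.0012171 ]), 'joint_torque': array([ 9.94730981e-04, -4.39996076e+01, -1.76990426e+01,  6.34548278e-02,
        5.03577793e-02, -8.78468626e-06]), 'position': array([ 0.26156804, -0.56758424,  0.22256929]), 'tool_rot': array([ 9.76784481e-01,  2.14224362e-01, -9.71048656e-06, -1.05015601e-05]), 'ft_force': array([-0.49009201, -0.08386279, -0.21337915]), 'moment': array([-0.0139328 , -0.02837198,  0.04370989]), 'grip_force': 0.0, 'grip_width': 0.08745004110492308}
```

View pictures.

View pics/top.png

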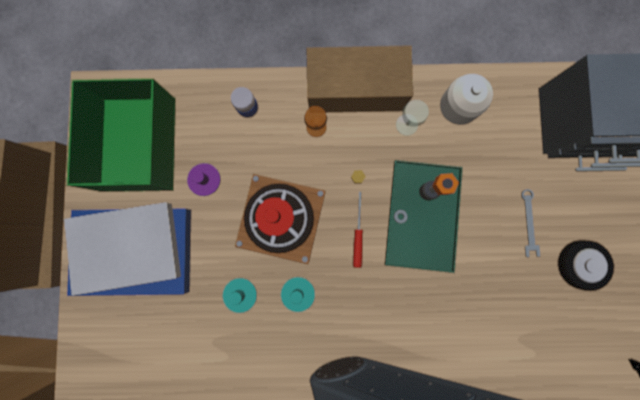

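View pics/side.png

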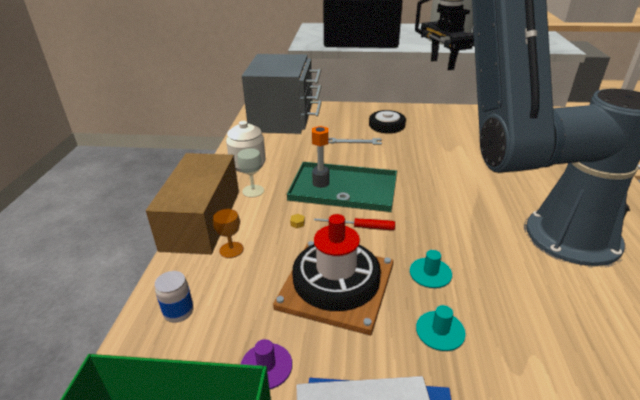

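Top view: the red cap sits on the hub at (274,216) and the tray is at (424,216), with the tool standing in it at (447,184). The bearing ring is at (400,216) and the goblets are at (412,115) and (316,120). 

The side view agrees: cap at (336,235), tool at (320,150).

What could be mistaken for the cap: turquoise (240,295), turquoise (298,294), purple (204,179). I choose the red one on the hub. The big green box at (120,135) is not the tray. I'm moving above the hub for a close crop.

>>> servo_tool(
  rows=[-1,0.0294,-0.0292,-0.004,0,-1,0.0294,-0.0292,-0.004,0,-1,0.0294,-0.0292,0,0,-1,0.0294,-0.0292,0,0,-1,0.0294,-0.0292,0,0],
)

```text
time: 1.32
position: [0.3343, -0.3718, 0.2307]
tool_rot: [0.977, 0.214, 0.0, 0.0]
ft_force: [1.3, 0.2, 0.1]
grip_width: 0.0869
grip_force: 0.0
```

>>> servo_tool(
  rows=[-1,0.0294,-0.0292,0,0,-1,0.0294,-0.0292,0,0,-1,0.0294,-0.0292,0,0,-1,0.0294,-0.0292,0,0,-1,0.0294,-0.0292,0,0],
)

```text
time: 1.73
position: [0.4068, -0.1776, 0.2309]
tool_rot: [0.977, 0.214, 0.0, 0.0]
ft_force: [1.1, 0.0, -0.8]
grip_width: 0.0869
grip_force: 0.0
```

>>> servo_tool(
  rows=[-1,0.0294,-0.0292,0,0,-1,0.0294,-0.0292,0,0,-1,0.0294,-0.0292,0,0,-1,0.0294,-0.0292,0,0,-1,0.0294,-0.0292,0,0],
)

```text
time: 2.15
position: [0.4793, 0.0168, 0.2309]
tool_rot: [0.977, 0.214, 0.0, 0.0]
ft_force: [1.8, -0.6, 0.6]
grip_width: 0.087
grip_force: 0.0
```

>>> servo_tool(
  rows=[-1,0.0294,-0.0292,0,0,-1,0.0294,-0.0292,0,0,-1,0.0294,-0.0292,0,0,-1,0.0294,-0.0292,0,0,-1,0.0294,-0.0292,0,0],
)

```text
time: 2.57
position: [0.5515, 0.2111, 0.2307]
tool_rot: [0.977, 0.214, 0.0, 0.0]
ft_force: [1.1, -0.7, 0.6]
grip_width: 0.0874
grip_force: 0.0
```

```bash
cat >> h.py <<'E'
from scipy.spatial.transform import Rotation as Ro
def wpose(p,o):
    T=np.eye(4);T[:3,:3]=Ro.from_quat(o['tool_rot']).as_matrix();T[:3,3]=o['position'];return T@np.array(p['mount'])
def wpix(p,o,X):
    c=np.linalg.inv(wpose(p,o))@np.append(X,1);K=np.array(p['intrinsics'])
    r=np.hypot(c[0],c[1]);th=np.arctan2(r,c[2]);return np.array([K[0,0]*th*c[0]/r+K[0,2],K[1,1]*th*c[1]/r+K[1,2]])
def watz(p,o,uv,z):
    T=wpose(p,o);K=np.array(p['intrinsics']);a=(uv[0]-K[0,2])/K[0,0];b=(uv[1]-K[1,2])/K[1,1];th=np.hypot(a,b)
    d=T[:3,:3]@np.array([np.sin(th)*a/th,np.sin(th)*b/th,np.cos(th)]);return T[:3,3]+d*(z-T[2,3])/d[2]
def totool(o,X): return (Ro.from_quat(o['tool_rot']).inv().apply(np.array(X)-o['position'])).round(4)
def yaw(o): return np.degrees(np.arctan2(*Ro.from_quat(o['tool_rot']).as_matrix()[[1,0],0]))
def shot(n=None):
    o=robot.get_obs();p=robot.camera('wrist')
    if n: save(n,p)
    return o,p
E
python3 - <<'E'
from h import *
o,p=shot('w1')
print(o['time'],o['position'],yaw(o),o['q'][5],p['mount'],p['intrinsics'])
for q in ['cap_grip','hub_mouth']:
    for r in robot.place_of(p,q): print(q,np.round(r['at'],3),round(r['score'],2),wpix(p,o,r['at']),totool(o,r['at']))
E
```

```text
2.5667 [0.55154233 0.21111989 0.23072055] 24.76882656489591 1.3151624056796176 [[ 1.81951423e-04 -9.69484139e-01 -2.45153975e-01  6.73009917e-02]
 [ 9.99999978e-01  1.51687124e-04  1.42331602e-04  2.92419261e-05]
 [-1.00801529e-04 -2.45153995e-01  9.69484146e-01 -1.62701070e-01]
 [ 0.00000000e+00  0.00000000e+00  0.00000000e+00  1.00000000e+00]] [[309.70691629   0.         321.30585917]
 [  0.         309.70691629 200.11712712]
 [  0.           0.           1.        ]]
cap_grip [0.548 0.209 0.158] 0.85 [322.10665343 215.13479118] [-0.0045  0.0007  0.0725]
cap_grip [0.658 0.412 0.042] 0.56 [205.17094948  34.07988101] [ 0.1811 -0.1374  0.1885]
```

View pics/w1.png

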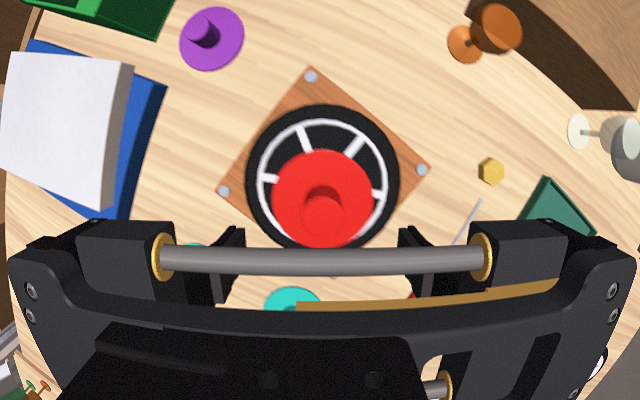

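The close view shows the red cap on the wheel hub at (322,200). The purple one is at (211,38) and the turquoise one at (292,300), so the choice is confirmed. Descending to grip it.

>>> servo_tool(
  rows=[-0.6,-0.0045,0.0007,0.02,0,-0.4,0,0,0.03,0,-0.2,0,0,0.025,0,0,0,0,0.015,0,0,0,0,0,0],
  newtons=15,
)

```text
time: 3.13
position: [0.5441, 0.2042, 0.1372]
tool_rot: [0.977, 0.213, -0.004, 0.0]
ft_force: [0.3, -0.3, -0.7]
grip_width: 0.0615
grip_force: 0.0
```

>>> servo_tool(
  rows=[1,0,0,0,0,1,0,0,0,0,1,0,0,0,0,1,0,0,0,0,1,0,0,0,0],
)

```text
time: 3.55
position: [0.5483, 0.2063, 0.142]
tool_rot: [0.977, 0.214, 0.001, 0.0]
ft_force: [0.1, -0.7, 2.9]
grip_width: 0.0316
grip_force: 15.0
```

>>> servo_tool(
  rows=[1,0,0,0,0,1,0,0,-0.01,0,1,0,0,-0.02,0,1,0,0,-0.03,0,1,0,0,0,0],
)

```text
time: 3.97
position: [0.5508, 0.2073, 0.2062]
tool_rot: [0.977, 0.214, 0.005, 0.0]
ft_force: [1.9, 0.1, -0.1]
grip_width: 0.0315
grip_force: 15.0
```

>>> servo_tool(
  rows=[1,-0.022,0.031,0,0,1,-0.022,0.031,0,0,1,-0.022,0.031,0,0,1,-0.022,0.031,0,0,1,-0.022,0.031,0,0],
)

```text
time: 4.38
position: [0.5116, 0.0184, 0.2008]
tool_rot: [0.977, 0.215, 0.0, -0.0]
ft_force: [0.8, -0.6, -0.6]
grip_width: 0.0316
grip_force: 15.0
```

>>> servo_tool(
  rows=[1,-0.022,0.031,0,0,1,-0.022,0.031,0,0,1,-0.022,0.031,0,0,1,-0.022,0.031,0,0,1,-0.022,0.031,0,0],
)

```text
time: 4.8
position: [0.4766, -0.1688, 0.2008]
tool_rot: [0.977, 0.214, 0.0, -0.0]
ft_force: [1.8, -0.2, -0.0]
grip_width: 0.0314
grip_force: 15.0
```

```bash
python3 - <<'E'
from h import *
o,p=shot('w2')
print(o['time'],o['position'],yaw(o),o['q'],o['grip_width'])
for q in ['cap_grip','tool_grip','tray','tool_foot']:
    for r in robot.place_of(p,q): print(q,np.round(r['at'],3),round(r['score'],2),wpix(p,o,r['at']),totool(o,r['at']))
E
```

```text
4.8 [ 0.47660606 -0.16878653  0.20082592] 24.747403786619344 [-5.61792503e-01  3.98050217e-01  1.75214287e+00  1.78678571e-04
  9.91254712e-01  5.76982310e-01] 0.03142702391138549
cap_grip [ 0.474 -0.167  0.218] 0.94 [315.96035622 260.84969741] [-0.0018 -0.0027 -0.0173]
cap_grip [0.352 0.315 0.04 ] 0.81 [ 11.84220473 136.76075378] [ 0.0892 -0.4918  0.161 ]
cap_grip [0.354 0.163 0.039] 0.63 [ 65.41833644 170.55376923] [ 0.0274 -0.353   0.1614]
cap_grip [ 0.621 -0.186  0.152] 0.57 [428.94846679  48.78289649] [0.1238 0.0759 0.0491]
tool_grip [ 0.619 -0.183  0.151] 0.63 [424.71642706  49.29688751] [0.1232 0.0729 0.0497]
tray [ 0.551 -0.172  0.001] 0.85 [350.32992062 124.60037156] [0.0662 0.0338 0.2001]
tray [ 0.475 -0.17   0.217] 0.45 [322.0392619  260.71810899] [-0.0022  0.0004 -0.0164]
tool_foot [ 0.621 -0.187  0.004] 0.69 [387.57096498  77.66118243] [0.123 0.077 0.197]
```

View pics/w2.png

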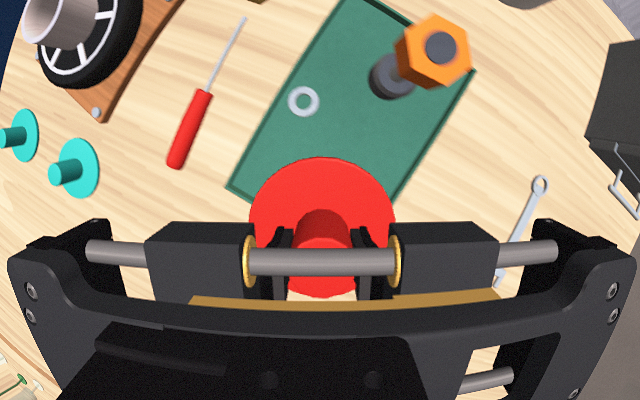

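The cap is held, centred over the free end of the tray (322,225). The ring is at (303,101) and the tool grip at (435,50), both clear. Lowering and releasing.

>>> servo_tool(
  rows=[1,0,0,0.035,0,1,0,0,0.035,0,1,0,0,0.035,0,1,0,0,0.03,0,1,0,0,0.02,0],
)

```text
time: 5.47
position: [0.4763, -0.1643, 0.0432]
tool_rot: [0.976, 0.216, -0.001, -0.002]
ft_force: [-0.1, 0.2, 0.1]
grip_width: 0.0316
grip_force: 15.0
```

>>> servo_tool(
  rows=[1,0,0,0.008,0,1,0,0,0.005,0,1,0,0,0.001,0,1,0,0,0,0,1,0,0,0,0],
)

```text
time: 5.88
position: [0.4784, -0.1675, 0.0328]
tool_rot: [0.977, 0.215, 0.001, 0.001]
ft_force: [0.5, -0.1, -1.0]
grip_width: 0.0315
grip_force: 15.0
```

>>> servo_tool(
  rows=[1,0,0,0.002,0,1,0,0,0,0,0.3,0,0,0,0,0,0,0,0,0,-0.3,0,0,0,0],
)

```text
time: 6.3
position: [0.4775, -0.1675, 0.03]
tool_rot: [0.977, 0.214, 0.0, 0.0]
ft_force: [-0.4, 0.2, -0.1]
grip_width: 0.0387
grip_force: 0.0
```

>>> servo_tool(
  rows=[-0.5,0,0,-0.02,0,-0.8,0,0,-0.03,0,-1,0,0,-0.04,0,-1,0,0,-0.04,0,-1,0,0,0,0],
)

```text
time: 6.72
position: [0.4813, -0.1696, 0.1661]
tool_rot: [0.977, 0.214, 0.005, 0.005]
ft_force: [0.7, -1.2, -0.2]
grip_width: 0.0703
grip_force: 0.0
```

>>> servo_tool(
  rows=[-1,0.0171,-0.0344,0,0,-1,0.0171,-0.0344,0,0,-1,0.0171,-0.0344,0,0,-1,0.0171,-0.0344,0,0,-1,0.0171,-0.0344,0,0],
)

```text
time: 7.13
position: [0.4823, 0.0262, 0.1592]
tool_rot: [0.977, 0.214, -0.0, -0.0]
ft_force: [1.0, 0.0, -0.4]
grip_width: 0.0867
grip_force: 0.0
```

>>> servo_tool(
  rows=[-1,0.0171,-0.0344,0,0,-1,0.0171,-0.0344,0,0,-1,0.0171,-0.0344,0,0,-1,0.0171,-0.0344,0,0,-1,0,0,0,0],
)

```text
time: 7.55
position: [0.487, 0.1842, 0.1593]
tool_rot: [0.976, 0.217, 0.001, -0.001]
ft_force: [0.5, 0.6, -1.0]
grip_width: 0.087
grip_force: 0.0
```

```bash
python3 - <<'E'
from h import *
o,p=shot('w3')
print(o['time'],o['position'],yaw(o),o['q'],o['grip_width'])
for q in ['hub_mouth','nut_top']:
    for r in robot.place_of(p,q): print(q,np.round(r['at'],3),round(r['score'],2),wpix(p,o,r['at']))
c=wpix(p,o,[.548,.207,.05]);print(c)
x,y=np.round(c).astype(int)
a=p['pixels'][max(0,y-75):y+75,x-100:x+100,::-1];print(max(0,y-75),x-100)
b=cv2.resize(a,(800,a.shape[0]*4),interpolation=cv2.INTER_CUBIC);cv2.imwrite('pics/w3c.png',b)
t=robot.camera('top')
for r in robot.place_of(t,'cap_grip'): print('top cap',np.round(r['at'],3),round(r['score'],2))
E
```

```text
7.55 [0.48700248 0.18419523 0.15926497] 25.092910602695294 [0.14533578 0.4779648  1.75820748 0.00301306 0.90419214 1.27631483] 0.0870033756659174
hub_mouth [0.55  0.212 0.127] 0.63 [323.42762114 121.07056139]
[327.4702032  126.37164351]
51 227
top cap [ 0.478 -0.163  0.044] 0.93
top cap [0.661 0.415 0.044] 0.7
top cap [0.349 0.162 0.047] 0.64
top cap [0.353 0.314 0.043] 0.64
```

View pics/w3c.png

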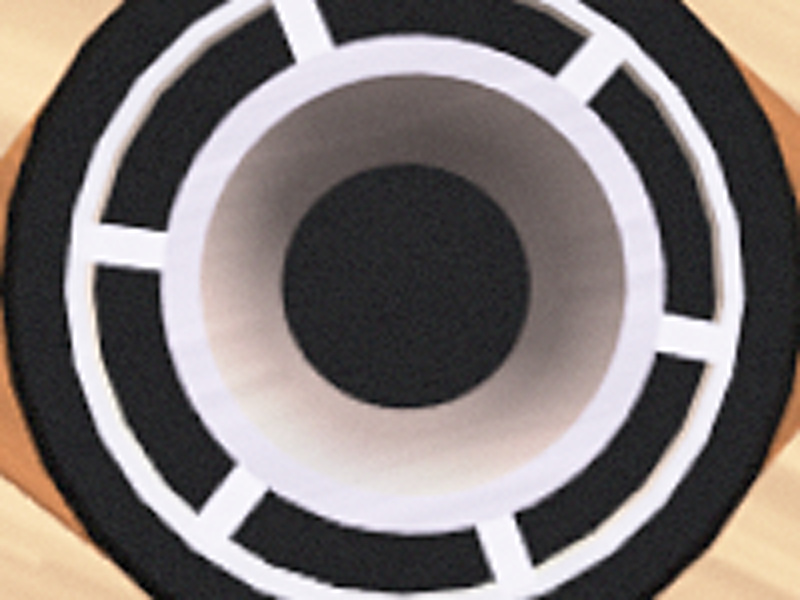

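```bash
python3 - <<'E'
from h import *
A=0
for i in range(6):
    o,p=shot(); A=A+p['pixels'].astype(float)/6
c=A[95:155,295:365]
print(c[15:45:6,15:50:7].mean(-1).round(0)); print(A[115:127,322:334].mean((0,1)),A[122,280:296].mean(-1).round())
g=np.clip((A[51:201,227:427]-10)*5,0,255).astype(np.uint8)[:,:,::-1]
cv2.imwrite('pics/w3d.png',cv2.resize(g,(800,600),interpolation=cv2.INTER_CUBIC))
E
```

```text
[[39. 38. 36. 41. 39.]
 [41. 40. 38. 40. 37.]
 [36. 40. 37. 38. 38.]
 [37. 40. 37. 38. 41.]
 [38. 37. 38. 37. 37.]]
[37.46064815 37.39236111 39.62615741] [162. 160. 159. 157. 154. 153. 153. 140.  96.  33.  35.  40.  38.  38.
  38.  37.]
```

View pics/w3d.png

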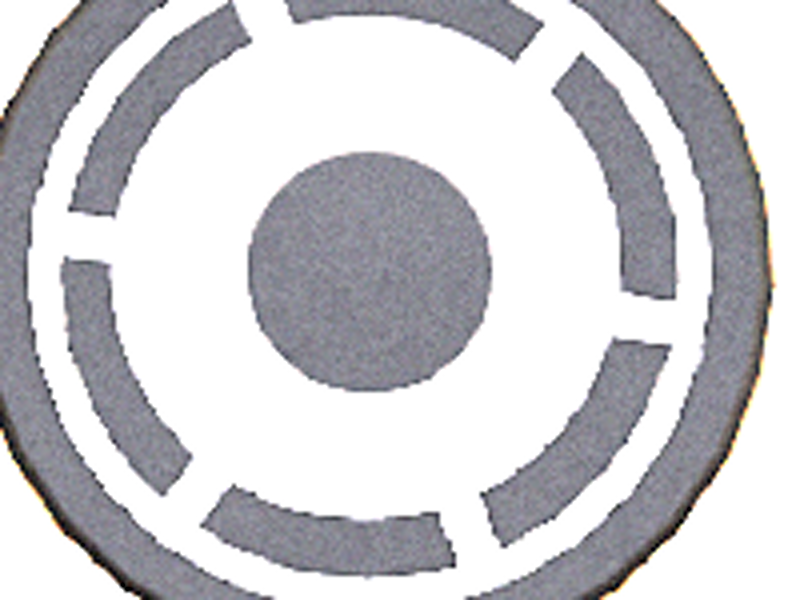

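The bore shows only a uniform black disc, centred at (319,119). Its size matches the tyre's top plane at z = 0.06, which hides the nut. The nut's angle will therefore have to be found by feel: press lightly and turn until the socket drops. I measure the hub centre from this view while I go to look at the tool.

>>> servo_tool(
  rows=[-1,0,0,-0.025,0,-1,0,0,-0.025,0,-1,-0.01,0.0387,0,0,-1,-0.01,0.0387,0,0,-1,-0.01,0.0387,0,0],
)

```text
time: 8.52
position: [0.5092, 0.0593, 0.2104]
tool_rot: [0.977, 0.215, 0.001, 0.0]
ft_force: [-0.2, -0.1, -0.2]
grip_width: 0.0872
grip_force: 0.0
```

>>> servo_tool(
  rows=[-1,-0.01,0.0387,0,0,-1,-0.01,0.0387,0,0,-1,-0.01,0.0387,0,0,-1,-0.01,0.0387,0,0,-1,-0.01,0.0387,0,0],
)

```text
time: 8.93
position: [0.5442, -0.1387, 0.2097]
tool_rot: [0.977, 0.214, 0.0, -0.0]
ft_force: [1.0, -0.2, 0.3]
grip_width: 0.0868
grip_force: 0.0
```

>>> servo_tool(
  rows=[-1,-0.01,0.0387,0,0,-1,-0.01,0.0387,0,0,-1,0,0,0,0,-1,0,0,0,0,-1,0,0,0,0],
)

```text
time: 9.35
position: [0.5579, -0.2149, 0.2091]
tool_rot: [0.977, 0.214, -0.0, -0.001]
ft_force: [0.1, 1.1, 0.1]
grip_width: 0.0872
grip_force: 0.0
```

```bash
python3 - <<'E'
from h import *
# hub centre from w3 frame (averaged pose, settled)
im=cv2.imread('pics/w3.png')
o3=dict(position=np.array([0.48700248,0.18419523,0.15926497]),tool_rot=np.array([0.976,0.217,0.001,-0.001]))
o,p=shot('w4')
print(o['time'],o['position'],yaw(o))
for uv in [(319.25,118.75)]:
    for pos in ([.487,.1842,.1593],[.487,.180,.1593]):
        oo=dict(position=np.array(pos),tool_rot=o['tool_rot']); print('bore',watz(p,oo,uv,.06))
c=wpix(p,o,[.619,-.186,.169]);print(c)
for r in robot.place_of(p,'tool_grip')+robot.place_of(p,'tool_foot'): print(np.round(r['at'],3),r['score'])
x,y=np.round(c).astype(int);y0=max(0,y-75)
a=p['pixels'][y0:y0+150,x-100:x+100,::-1];print(x-100,y0)
cv2.imwrite('pics/w4c.png',cv2.resize(a,(800,600),interpolation=cv2.INTER_CUBIC))
E
```

```text
9.35 [ 0.55787964 -0.2149294   0.20909128] 24.662207036910647
bore [0.55091959 0.21557486 0.06      ]
bore [0.55091959 0.21137486 0.06      ]
[320.12695214 122.88878533]
[ 0.621 -0.183  0.15 ] 0.71
220 48
```

View pics/w4c.png

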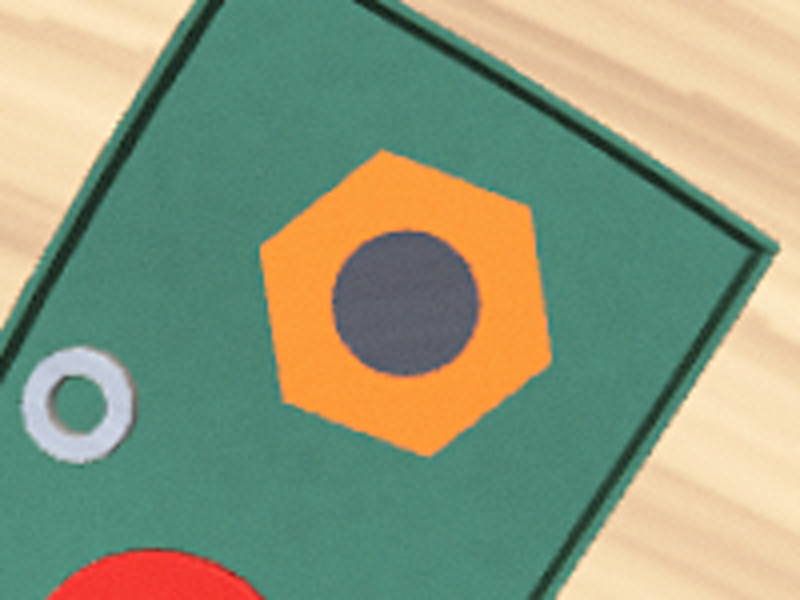

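```bash
python3 - <<'E'
from h import *
o,p=shot()
V=np.array([(383,150),(530,208),(552,360),(429,457),(284,403),(260,246)])/4+[220-.4,48-.4]
W=np.array([watz(p,o,v,.169) for v in V]);c=W.mean(0)
print(o['position'],'centre',c,np.linalg.norm(W-c,axis=1))
a=np.degrees(np.arctan2(*(W-c)[:,[1,0]].T)); print(a, 'flat normal mod60',np.degrees(np.angle(np.exp(6j*np.radians(a+30)).mean()))/6)
print('totool',totool(o,c))
oo=dict(position=np.array([.487,.1842,.1593]),tool_rot=o['tool_rot'])
print('w3',watz(p,oo,(328.3,122.3),.06))
oo['position']=np.array([.488,.178,.1593]);print('w3d',watz(p,oo,(319.25,118.75),.06))
t=robot.camera('top');s=robot.camera('side')
for k in (t,s):
  for r in robot.place_of(k,'hub_mouth'): print(np.round(r['at'],3),r['score'])
# rim-of-hub: bright ring in top view
g=t['pixels'][185:245,240:310].astype(int).mean(-1); cv2.imwrite('pics/hubtop.png',cv2.resize(t['pixels'][190:245,240:310,::-1],None,fx=9,fy=9,interpolation=cv2.INTER_CUBIC))
E
```

```text
[ 0.55819829 -0.21337778  0.20948814] centre [ 0.61923655 -0.18505213  0.169     ] [0.02553924 0.02556184 0.02554674 0.02562612 0.02587274 0.02567422]
[  33.31435161  -26.82660848  -86.11057498 -146.7710537   153.87049112
   92.72702207] flat normal mod60 3.3672721028890575
totool [ 0.0673 -0.      0.0405]
w3 [0.55134047 0.20757547 0.06      ]
w3d [0.55187506 0.20950636 0.06      ]
[0.552 0.21  0.129] 0.78
[ 0.804 -0.141  0.055] 0.4
[0.554 0.21  0.125] 0.64
```

View pics/hubtop.png

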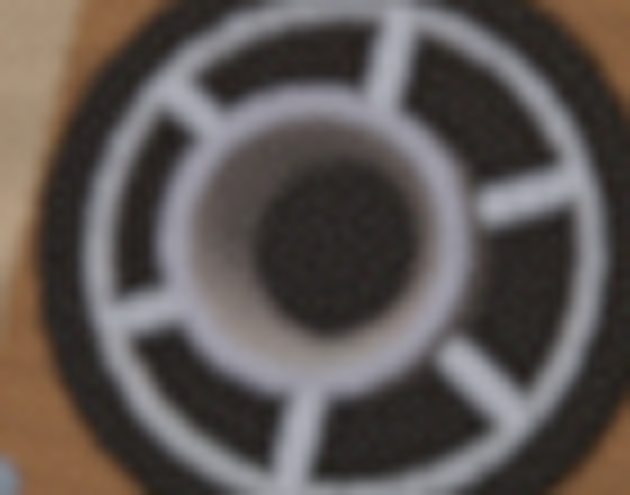

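Tool: centre (0.619, -0.185), flats at 3.4° modulo 60, so the hand yaw should be 153.4° (turn -128.7°). The top view shows the open hub rim centred at about (275,217). With the wrist fits, that puts the hub at (0.552, 0.2095).

>>> servo_tool(
  rows=[-1,0,0,0,-7.15,-1,0,0,0,-7.15,-1,0,0,0,-7.15,-1,0,0,0,-7.15,-1,0,0,0,-7.15],
)

```text
time: 10.17
position: [0.5588, -0.2146, 0.2097]
tool_rot: [0.862, 0.507, 0.0, 0.0]
ft_force: [-0.4, 0.2, -0.9]
grip_width: 0.0869
grip_force: 0.0
```

>>> servo_tool(
  rows=[-1,0,0,0,-7.15,-1,0,0,0,-7.15,-1,0,0,0,-7.15,-1,0,0,0,-7.15,-1,0,0,0,-7.15],
)

```text
time: 10.58
position: [0.5587, -0.2146, 0.2096]
tool_rot: [0.665, 0.747, -0.0, 0.0]
ft_force: [0.3, 0.4, 1.3]
grip_width: 0.0869
grip_force: 0.0
```

>>> servo_tool(
  rows=[-1,0,0,0,-7.15,-1,0,0,0,-7.15,-1,0,0,0,-7.15,-1,0,0,0,-7.15,-1,0,0,0,-7.15],
)

```text
time: 11.0
position: [0.5587, -0.2146, 0.2096]
tool_rot: [0.404, 0.915, -0.0, 0.0]
ft_force: [1.0, 1.0, -0.3]
grip_width: 0.087
grip_force: 0.0
```

>>> servo_tool(
  rows=[-1,0,0,0,-7.15,-1,0,0,0,-7.15,-1,0,0,0,-7.15,-1,0,0,0,0,-1,0,0,0,0],
)

```text
time: 11.42
position: [0.5588, -0.2147, 0.2097]
tool_rot: [0.231, 0.973, 0.0, 0.0]
ft_force: [-0.8, 1.4, -0.2]
grip_width: 0.0872
grip_force: 0.0
```

```bash
python3 - <<'E'
from h import *
robot.camera('top');o=robot.get_obs();print(o['time'],o['position'],yaw(o),o['q'][5],totool(o,[.6192,-.1851,.151]))
E
```

```text
11.4667 [ 0.55873777 -0.21474909  0.2096234 ] 153.28695979039975 -1.6580707665498196 [-0.0407  0.0537  0.0586]
```

>>> servo_tool(
  rows=[-1,-0.0204,0.0268,0,0,-1,-0.0204,0.0268,0,0,-1,0,0,0,0,-1,0,0,0.02,0,-1,0,0,0.025,0],
  newtons=50,
)

```text
time: 11.88
position: [0.6214, -0.1856, 0.1664]
tool_rot: [0.23, 0.973, -0.001, 0.003]
ft_force: [-0.2, -1.0, -0.1]
grip_width: 0.087
grip_force: 0.0
```

>>> servo_tool(
  rows=[-1,0,0,0.02,0,-1,0,0,0.0115,0,-1,0,0,0,0,-0.3,0,0,0,0,0,0,0,0,0],
)

```text
time: 12.3
position: [0.62, -0.1858, 0.1343]
tool_rot: [0.23, 0.973, -0.0, 0.001]
ft_force: [-0.6, -0.4, -0.3]
grip_width: 0.0801
grip_force: 0.0
```

>>> servo_tool(
  rows=[1,0,0,0,0,1,0,0,0,0,1,0,0,0,0,1,0,0,0,0,1,0,0,0,0],
)

```text
time: 12.72
position: [0.6193, -0.1854, 0.1335]
tool_rot: [0.23, 0.973, -0.0, 0.0]
ft_force: [-0.8, 0.5, 0.8]
grip_width: 0.0486
grip_force: 0.0
```

```bash
python3 - <<'E'
from h import *
o=robot.get_obs();print(o['time'],o['position'],yaw(o),o['q'][5],o['grip_width'],o['grip_force'],o['ft_force'],o['moment'],totool(o,[.6192,-.1851,.151]))
E
```

```text
12.7167 [ 0.61929076 -0.1853732   0.13349874] 153.4372073924594 -1.5705991470099436 0.0486335264718515 0.0 [-0.84571409  0.52762814  0.76038922] [ 0.0812441  -0.13287747  0.06092523] [ 0.0002  0.0002 -0.0175]
```

>>> servo_tool(
  rows=[1,0,0,0,0,1,0,0,0,0,1,0,0,0,0,1,0,0,-0.01,0,1,0,0,-0.02,0],
)

```text
time: 13.13
position: [0.6164, -0.1838, 0.1601]
tool_rot: [0.23, 0.973, 0.001, -0.004]
ft_force: [-0.6, -0.7, -3.7]
grip_width: 0.0437
grip_force: 49.9
```

>>> servo_tool(
  rows=[1,0,0,-0.03,0,1,0,0,-0.035,0,1,0,0,-0.035,0,1,0,0,-0.03,0,1,0,0,0,0],
)

```text
time: 13.55
position: [0.6225, -0.1866, 0.3008]
tool_rot: [0.23, 0.973, -0.001, 0.007]
ft_force: [1.9, -1.5, -1.2]
grip_width: 0.0436
grip_force: 49.9
```

```bash
python3 - <<'E'
from h import *
o=robot.get_obs();print(o['time'],o['position'],yaw(o),o['q'],o['grip_width'],o['grip_force'],o['ft_force'],totool(o,[.5518,.2095,.151]))
E
```

```text
13.55 [ 0.62250664 -0.18655118  0.300794  ] 153.45760928598844 [-4.63008492e-01  4.84842031e-01  1.28197631e+00  4.27728860e-04
  1.36081975e+00 -1.57064189e+00] 0.043625945115157036 49.89881167653948 [ 1.94192135 -1.46497535 -1.19348232] [0.2423 0.3227 0.1466]
```

>>> servo_tool(
  rows=[1,0.01,0.0135,0,0,1,0.0198,0.0269,0,0,1,0.0198,0.0269,0,0,1,0.0198,0.0269,0,0,1,0.0198,0.0269,0,0],
)

```text
time: 13.97
position: [0.591, -0.0347, 0.2903]
tool_rot: [0.23, 0.973, 0.0, -0.003]
ft_force: [-0.0, -0.3, -3.6]
grip_width: 0.0438
grip_force: 49.9
```

>>> servo_tool(
  rows=[1,0.0198,0.0269,0,0,1,0.0198,0.0269,0,0,1,0.0198,0.0269,0,0,1,0.0198,0.0269,0,0,1,0.0198,0.0269,0,0],
)

```text
time: 14.38
position: [0.5623, 0.1296, 0.2905]
tool_rot: [0.23, 0.973, -0.0, -0.003]
ft_force: [0.5, -0.4, -3.7]
grip_width: 0.0442
grip_force: 49.9
```

>>> servo_tool(
  rows=[1,0.0198,0.0269,0,0,1,0.0198,0.0269,0,0,1,0.0098,0.0135,0,0,1,0,0,0,0,1,0,0,0,0],
)

```text
time: 14.8
position: [0.5488, 0.2108, 0.2908]
tool_rot: [0.228, 0.974, -0.001, -0.002]
ft_force: [0.2, -0.1, -2.6]
grip_width: 0.0437
grip_force: 49.9
```

```bash
python3 - <<'E'
from h import *
t=robot.camera('top');s=robot.camera('side');o=robot.get_obs()
print(o['time'],o['position'],yaw(o),o['q'][5],o['grip_width'],o['ft_force'],o['moment'],totool(o,[.5518,.2095,.151]))
for k in (t,s):
  for q in ('tool_foot','tool_grip','hub_mouth'):
    for r in robot.place_of(k,q): print(q,np.round(r['at'],3),r['score'])
save('s2',s);cv2.imwrite('pics/s2c.png',cv2.resize(s['pixels'][100:320,240:440,::-1],None,fx=2.7,fy=2.7,interpolation=cv2.INTER_CUBIC))
E
```

```text
14.9 [0.55002543 0.20913985 0.29156193] 153.4374919367756 -0.9330945998061337 0.04350262975405161 [ 0.30276875 -0.14998226 -3.43610453] [ 0.03793479 -0.17598768  0.01077569] [-0.0017  0.0015  0.1406]
tool_foot [0.547 0.21  0.158] 0.81
tool_grip [0.55  0.211 0.307] 0.86
hub_mouth [0.553 0.21  0.126] 0.67
hub_mouth [0.55  0.208 0.306] 0.2
```

View pics/s2c.png

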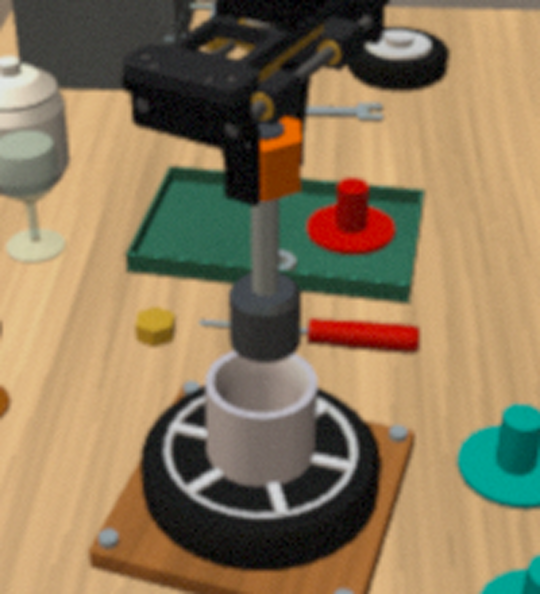

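The cap lies upright in the tray at (352,225), and the socket (265,315) hangs over the hub mouth (262,385). Correcting about 2 mm and lowering into the bore.

>>> servo_tool(
  rows=[1,-0.0017,0.0015,0.01,0,1,0,0,0.01,0,1,0,0,0.01,0,1,0,0,0.008,0,1,0,0,0.005,0],
)

```text
time: 15.62
position: [0.5521, 0.2101, 0.2478]
tool_rot: [0.23, 0.973, -0.001, -0.002]
ft_force: [0.0, -0.6, -4.2]
grip_width: 0.043
grip_force: 49.9
```

>>> servo_tool(
  rows=[1,0,0,0.004,0,1,0,0,0.004,0,1,0,0,0.004,0,1,0,0,0.003,0,1,0,0,0,0],
)

```text
time: 16.03
position: [0.5529, 0.2103, 0.2345]
tool_rot: [0.23, 0.973, -0.0, -0.0]
ft_force: [-0.0, 0.3, -3.2]
grip_width: 0.0435
grip_force: 49.9
```

>>> servo_tool(
  rows=[1,0,0,0.006,0,1,0,0,0.006,0,1,0,0,0.006,0,1,0,0,0.006,0,1,0,0,0.006,0],
)

```text
time: 16.45
position: [0.553, 0.2103, 0.2042]
tool_rot: [0.23, 0.973, -0.0, -0.0]
ft_force: [-1.5, -0.1, -2.8]
grip_width: 0.0435
grip_force: 49.9
```

>>> servo_tool(
  rows=[1,0,0,0.006,0,1,0,0,0.006,0,1,0,0,0.004,0,1,0,0,0.004,0,1,0,0,0,0],
)

```text
time: 16.87
position: [0.5528, 0.2102, 0.1839]
tool_rot: [0.23, 0.973, -0.0, -0.001]
ft_force: [-1.7, -2.0, -4.6]
grip_width: 0.0436
grip_force: 49.9
```

>>> servo_tool(
  rows=[1,0,0,0.002,0,1,0,0,0.002,0,1,0,0,0.002,0,1,0,0,0.002,0,1,0,0,0,0],
)

```text
time: 17.28
position: [0.5529, 0.2101, 0.1768]
tool_rot: [0.23, 0.973, -0.0, -0.0]
ft_force: [-2.4, -1.3, -2.7]
grip_width: 0.0435
grip_force: 49.9
```

>>> servo_tool(
  rows=[1,0,0,0.001,0,1,0,0,0.001,0,1,0,0,0.001,0,1,0,0,0.001,0,1,0,0,0,0],
)

```text
time: 17.7
position: [0.5536, 0.21, 0.176]
tool_rot: [0.229, 0.973, -0.0, 0.001]
ft_force: [-5.0, -3.0, 13.1]
grip_width: 0.0436
grip_force: 50.1
```

Contact came at TCP z = 0.176, so the socket is resting on top of the nut. Now I search counter-clockwise, against the hard stop, under light push.

>>> servo_tool(
  rows=[1,0.0005,-0.0008,0,-4,1,0,0,0,-4,1,0,0,0,-4,1,0,0,0,-4,1,0,0,0,0],
)

```text
time: 18.12
position: [0.5537, 0.2099, 0.1761]
tool_rot: [0.09, 0.996, 0.0, 0.002]
ft_force: [-5.4, -3.0, 12.8]
grip_width: 0.0436
grip_force: 50.0
```

>>> servo_tool(
  rows=[1,0.0003,-0.0005,0,-4,1,0,0,0,-4,1,0,0,0,-4,1,0,0,0,-4,1,0,0,0,0],
)

```text
time: 18.53
position: [0.5525, 0.2099, 0.1739]
tool_rot: [-0.048, 0.999, 0.001, 0.001]
ft_force: [-2.4, -1.5, -2.3]
grip_width: 0.0437
grip_force: 49.9
```

>>> servo_tool(
  rows=[1,0,0,0.002,0,1,0,0,0.002,0,1,0,0,0.002,0,1,0,0,0.001,0,1,0,0,0,0],
)

```text
time: 18.95
position: [0.552, 0.2097, 0.1653]
tool_rot: [-0.047, 0.999, 0.0, -0.0]
ft_force: [-0.5, 1.1, -3.9]
grip_width: 0.0439
grip_force: 49.9
```

Engaged. I go on down to the bore floor (expected TCP about 0.158).

>>> servo_tool(
  rows=[1,0,0,0.002,0,1,0,0,0.002,0,1,0,0,0.002,0,1,0,0,0.002,0,1,0,0,0,0],
)

```text
time: 19.37
position: [0.5523, 0.2096, 0.1593]
tool_rot: [-0.047, 0.999, 0.0, 0.0]
ft_force: [-2.9, 0.3, 5.1]
grip_width: 0.0435
grip_force: 49.9
```

>>> servo_tool(
  rows=[1,0,0,0.001,0,1,0,0,0.001,0,1,0,0,0,0,1,0,0,0,0,1,0,0,0,0],
)

```text
time: 19.78
position: [0.5526, 0.2097, 0.1593]
tool_rot: [-0.047, 0.999, 0.0, 0.001]
ft_force: [-4.9, -1.2, 14.1]
grip_width: 0.0436
grip_force: 49.9
```

```bash
python3 - <<'E'
from h import *
o=robot.get_obs();print(o['time'],o['position'],yaw(o),o['q'][5],o['ft_force'],o['moment'])
E
```

```text
19.7833 [0.5525578  0.20967578 0.15927704] -174.5567248696039 -1.492258907633982 [-4.89023166 -1.16068781 14.11540635] [0.19892201 1.2401654  0.00255341]
```

Fully seated on the floor. Turning clockwise (positive about tool z).

>>> servo_tool(
  rows=[1,0,0,-0.0015,6,1,0,0,0,6,1,0,0,0,6,1,0,0,0,6,1,0,0,0,6],
)

```text
time: 20.2
position: [0.5526, 0.2091, 0.1593]
tool_rot: [0.214, 0.977, -0.0, 0.001]
ft_force: [-3.0, -0.6, 6.4]
grip_width: 0.0437
grip_force: 49.9
```

>>> servo_tool(
  rows=[1,0,0,0,6,1,0,0,0,6,1,0,0,0,6,1,0,0,0,6,1,0,0,0,6],
)

```text
time: 20.62
position: [0.5525, 0.2086, 0.1593]
tool_rot: [0.46, 0.888, -0.0, 0.001]
ft_force: [-3.0, -2.5, 5.9]
grip_width: 0.0437
grip_force: 49.9
```

```bash
python3 - <<'E'
from h import *
o=robot.get_obs();print(o['time'],o['position'],yaw(o),o['q'][5],o['ft_force'],o['moment'])
E
```

```text
20.6167 [0.55248234 0.20862418 0.15927796] 125.26258890301108 -0.4408562074302533 [-3.02861912 -2.49889397  5.93782067] [-0.48843597  0.7361545   0.34218343]
```

>>> servo_tool(
  rows=[1,0,0,0,6,1,0,0,0,6,1,0,0,0,6,1,0,0,0,6,1,0,0,0,6],
)

```text
time: 21.03
position: [0.5523, 0.2084, 0.1593]
tool_rot: [0.674, 0.739, -0.001, 0.001]
ft_force: [-3.5, -2.9, 7.8]
grip_width: 0.0437
grip_force: 50.0
```

>>> servo_tool(
  rows=[1,0,0,0,6,1,0,0,0,6,1,0,0,0,6,1,0,0,0,6,1,0,0,0,6],
)

```text
time: 21.45
position: [0.5521, 0.2083, 0.1592]
tool_rot: [0.842, 0.539, -0.0, 0.001]
ft_force: [-3.9, -2.3, 7.4]
grip_width: 0.0436
grip_force: 49.9
```

>>> servo_tool(
  rows=[1,0,0,0,6,1,0,0,0,6,1,0,0,0,6,1,0,0,0,6,1,0,0,0,6],
)

```text
time: 21.87
position: [0.5519, 0.208, 0.1592]
tool_rot: [0.953, 0.303, -0.0, 0.002]
ft_force: [-4.0, -3.4, 7.8]
grip_width: 0.0436
grip_force: 49.9
```

>>> servo_tool(
  rows=[1,0,0,0,6,1,0,0,0,6,1,0,0,0,6,1,0,0,0,0,1,0,0,0,0],
)

```text
time: 22.28
position: [0.5518, 0.2079, 0.1592]
tool_rot: [0.988, 0.152, -0.0, 0.002]
ft_force: [-3.9, -3.7, 7.8]
grip_width: 0.0438
grip_force: 49.9
```

```bash
python3 - <<'E'
from h import *
o,p=shot()
print(o['time'],o['position'],yaw(o),o['q'][5],o['ft_force'],o['moment'],o['grip_width'])
im=p['pixels'][:,:,::-1];m=cv2.inRange(cv2.cvtColor(np.ascontiguousarray(im),cv2.COLOR_BGR2HSV),(8,150,120),(20,255,255))
print(m.sum()/255)
cv2.imwrite('pics/w5.png',im)
E
```

```text
22.2833 [0.55175615 0.20794615 0.15921302] 17.471613449677108 1.4406078286879178 [-3.94337696 -3.67557741  7.79241972] [-1.09300498  1.01730743 -0.16434229] 0.04377935352186213
9210.0
```

>>> servo_tool(
  rows=[1,0,0,-0.004,-3,1,0,0,-0.006,0,1,0,0,-0.01,0,1,0,0,-0.012,0,1,0,0,-0.012,0],
)

```text
time: 22.75
position: [0.5519, 0.2089, 0.202]
tool_rot: [0.984, 0.177, -0.001, 0.001]
ft_force: [-0.1, -2.0, -5.1]
grip_width: 0.0436
grip_force: 49.9
```

>>> servo_tool(
  rows=[1,0,0,-0.015,0,1,0,0,-0.02,0,1,0,0,-0.02,0,1,0,0,-0.02,0,1,0,0,-0.015,0],
)

```text
time: 23.17
position: [0.5536, 0.2102, 0.2946]
tool_rot: [0.984, 0.177, 0.003, -0.001]
ft_force: [0.2, -0.2, -2.9]
grip_width: 0.0437
grip_force: 49.9
```

```bash
python3 - <<'E'
from h import *
robot.camera('top')
o=robot.get_obs();print(o['time'],o['position'],yaw(o),o['q'][5],o['ft_force'],o['grip_width'],totool(o,[.6195,-.185,.1335]))
E
```

```text
23.2167 [0.55523624 0.21058808 0.29761168] 20.37847914968649 1.388671894168925 [ 0.65006368 -0.40654007 -0.7266635 ] 0.04361624994896337 [-0.0794  0.3931  0.1636]
```

>>> servo_tool(
  rows=[1,-0.003,0.0163,0,0,1,-0.0062,0.0327,0,0,1,-0.0062,0.0327,0,0,1,-0.0062,0.0327,0,0,1,-0.0062,0.0327,0,0],
)

```text
time: 23.63
position: [0.578, 0.061, 0.2918]
tool_rot: [0.984, 0.177, 0.001, -0.0]
ft_force: [0.3, 0.4, -4.1]
grip_width: 0.0435
grip_force: 49.9
```

>>> servo_tool(
  rows=[1,-0.0062,0.0327,0,0,1,-0.0062,0.0327,0,0,1,-0.0062,0.0327,0,0,1,-0.0062,0.0327,0,0,1,-0.0062,0.0327,0,0],
)

```text
time: 24.05
position: [0.6061, -0.1036, 0.2916]
tool_rot: [0.984, 0.177, 0.001, -0.0]
ft_force: [0.9, -0.5, -4.5]
grip_width: 0.0437
grip_force: 49.9
```

>>> servo_tool(
  rows=[1,-0.0062,0.0327,0,0,1,-0.0062,0.0327,0,0,1,-0.003,0.0163,0,0,1,0,0,0.02,0,1,0,0,0.02,0],
)

```text
time: 24.47
position: [0.6212, -0.186, 0.2525]
tool_rot: [0.984, 0.176, 0.003, 0.001]
ft_force: [0.2, 0.8, -4.9]
grip_width: 0.0438
grip_force: 49.9
```

>>> servo_tool(
  rows=[1,0,0,0.02,0,1,0,0,0.02,0,1,0,0,0.015,0,1,0,0,0.01,0,1,0,0,0,0],
)

```text
time: 24.88
position: [0.6182, -0.1829, 0.1839]
tool_rot: [0.984, 0.177, -0.002, -0.002]
ft_force: [-0.8, -0.0, -4.9]
grip_width: 0.0435
grip_force: 49.9
```

```bash
python3 - <<'E'
from h import *
t=robot.camera('top');s=robot.camera('side')
o=robot.get_obs();print(o['time'],o['position'],yaw(o),o['ft_force'],o['grip_width'],totool(o,[.6195,-.185,.1335]))
for k in (t,s):
  for q in ('cap_grip','tool_foot','tool_grip','tray'):
    for r in robot.place_of(k,q)[:2]: print(q,np.round(r['at'],3),round(r['score'],2))
E
```

```text
24.9833 [ 0.62001555 -0.18388423  0.18676232] 20.437989644622885 [ 0.66232596 -0.14653459 -3.01160552] 0.04385774289085106 [-0.0009  0.0009  0.0533]
cap_grip [0.658 0.414 0.044] 0.98
cap_grip [0.351 0.161 0.042] 0.88
tray [ 0.554 -0.167 -0.002] 0.91
cap_grip [0.35  0.168 0.042] 0.88
cap_grip [ 0.484 -0.166  0.043] 0.84
tool_foot [ 0.62  -0.181  0.055] 0.61
tool_grip [ 0.622 -0.183  0.202] 0.62
tray [ 0.55  -0.173 -0.001] 0.67
```

>>> servo_tool(
  rows=[1,0,0,0.015,0,1,0,0,0.015,0,1,0,0,0.01,0,1,0,0,0.006,0,1,0,0,0.003,0],
)

```text
time: 25.8
position: [0.6189, -0.1839, 0.1364]
tool_rot: [0.984, 0.177, -0.001, -0.001]
ft_force: [-0.3, -0.3, -3.4]
grip_width: 0.0436
grip_force: 49.9
```

>>> servo_tool(
  rows=[1,0,0,0.002,0,1,0,0,0.001,0,1,0,0,0,0,1,0,0,0,0,1,0,0,0,0],
)

```text
time: 26.22
position: [0.6199, -0.1843, 0.1352]
tool_rot: [0.984, 0.177, 0.001, 0.0]
ft_force: [0.5, 0.3, -4.5]
grip_width: 0.0437
grip_force: 49.9
```

>>> servo_tool(
  rows=[1,0,0,0.001,0,1,0,0,0.001,0,1,0,0,0.001,0,1,0,0,0,0,1,0,0,0,0],
)

```text
time: 26.63
position: [0.6201, -0.1841, 0.1332]
tool_rot: [0.984, 0.177, 0.001, 0.0]
ft_force: [-1.9, 1.2, 4.9]
grip_width: 0.0437
grip_force: 49.9
```

>>> servo_tool(
  rows=[0.1,0,0,0,0,0,0,0,0,0,-0.1,0,0,0,0,-0.2,0,0,0,0,-0.4,0,0,0,0],
  newtons=10,
)

```text
time: 27.05
position: [0.6197, -0.1843, 0.1316]
tool_rot: [0.984, 0.177, 0.0, 0.0]
ft_force: [0.1, -0.2, 0.4]
grip_width: 0.0531
grip_force: 0.0
```

>>> servo_tool(
  rows=[-0.6,0,0,0,0,-0.8,0,0,0,0,-0.9,0,0,0,0,-0.9,0,0,0,0,-0.9,0,0,0,0],
)

```text
time: 27.47
position: [0.6194, -0.1841, 0.1314]
tool_rot: [0.984, 0.177, -0.0, -0.0]
ft_force: [0.9, 0.6, -0.1]
grip_width: 0.08
grip_force: 0.0
```

>>> servo_tool(
  rows=[-0.9,0,0,-0.01,0,-0.9,0,0,-0.02,0,-0.9,0,0,-0.03,0,-0.9,0,0,-0.04,0,-0.9,0,0,-0.03,0],
)

```text
time: 27.88
position: [0.62, -0.1843, 0.2649]
tool_rot: [0.984, 0.177, 0.001, 0.001]
ft_force: [0.6, 0.3, 1.6]
grip_width: 0.0831
grip_force: 0.0
```

>>> servo_tool(
  rows=[-0.9,-0.03,0.02,0,0,-0.9,-0.03,0.02,0,0,-0.9,-0.03,0.02,0,0,-0.9,-0.03,0.02,0,0,-0.9,0,0,0,0],
)

```text
time: 28.3
position: [0.5316, -0.3064, 0.2626]
tool_rot: [0.985, 0.175, -0.001, 0.002]
ft_force: [0.5, 0.9, 0.5]
grip_width: 0.0824
grip_force: 0.0
```

```bash
python3 - <<'E'
from h import *
s=robot.camera('side');t=robot.camera('top');o=robot.get_obs();print(o['time'],o['position'],o['ft_force'],o['grip_width'])
for k in (t,s):
  for q in ('cap_grip','tool_foot','tool_grip','glass_a_mid','glass_b_mid'):
    for r in robot.place_of(k,q)[:4]: print(q,np.round(r['at'],3),round(r['score'],2))
a=cv2.resize(s['pixels'][100:340,200:480,::-1],(700,600),interpolation=cv2.INTER_CUBIC);cv2.imwrite('pics/fin.png',a)
E
```

```text
28.4 [ 0.53431346 -0.30226015  0.26239615] [ 0.36329188  1.02023684 -0.37392154] 0.08263054342027963
cap_grip [0.354 0.161 0.044] 0.98
cap_grip [ 0.478 -0.166  0.05 ] 0.82
cap_grip [0.659 0.414 0.045] 0.68
cap_grip [0.356 0.312 0.045] 0.63
tool_foot [ 0.62  -0.18   0.006] 0.93
tool_grip [ 0.614 -0.184  0.153] 0.72
glass_a_mid [ 0.797 -0.141  0.057] 0.64
glass_b_mid [0.798 0.111 0.05 ] 0.75
cap_grip [0.357 0.312 0.039] 0.93
cap_grip [ 0.486 -0.164  0.043] 0.81
cap_grip [0.658 0.411 0.038] 0.67
cap_grip [ 0.553 -0.174 -0.002] 0.42
tool_foot [ 0.617 -0.182  0.   ] 0.9
tool_grip [ 0.622 -0.185  0.148] 0.58
glass_a_mid [ 0.8   -0.135  0.061] 0.57
glass_a_mid [ 0.551 -0.173 -0.002] 0.48
glass_b_mid [0.802 0.109 0.044] 0.96
glass_b_mid [ 0.801 -0.132  0.059] 0.56
```

View pics/fin.png

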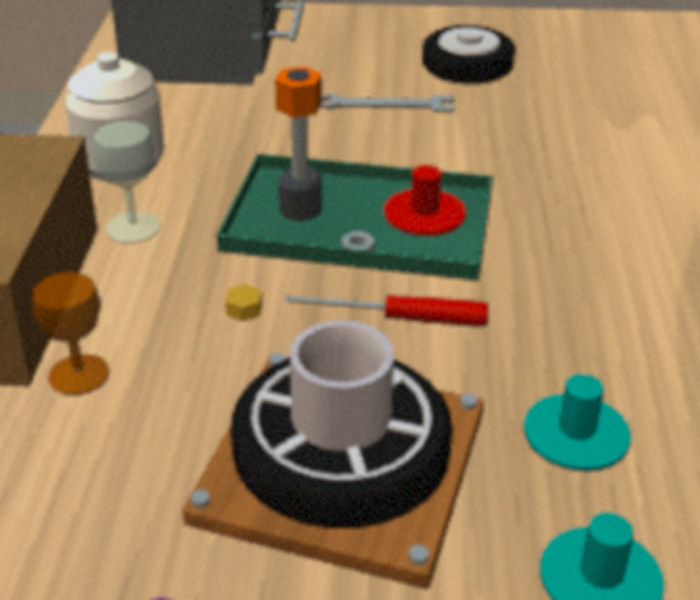

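The tool stands upright in the tray at (300,145) with the cap beside it at (425,200). The goblets at (125,180) and (70,330) have not moved, and the hub is open.

```bash
python3 -c "
from rig import robot
print(robot.hand_in())"
```

```text
the job is handed in; nothing more can be done
None
```

The job is handed in: the cap lies in the tray with the tool standing upright beside it, the goblets haven't moved, and the tool turned 168° clockwise seated on the nut (at least about 148° at the nut after socket play, inferred because the nut was out of sight).

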